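# Turn the herb carousel to its stop and hold the marked pot at the front

### The arm

A 6-joint arm with a two-finger parallel gripper is mounted at the origin on the work surface. World frame = base frame: x ahead of the robot, y to its left, z up, the work surface at z = 0. Lengths are in m, angles in rad, forces in N, time in s.
With the tool pointing down it reaches from about 0.425 to 0.95 m from the base axis. Payload 3.5 kg.
Tool frame: the origin (TCP) lies midway between the tips of the shut fingers; the grasp point (between the pads) lies 19 mm behind it (ctrl.tcp_to_grasp is the distance from the TCP to the grasp point, in m); z points along the fingers, x is the direction in which the jaws open and shut, and the axes are right-handed (so a half turn about z gives the same grasp; the last joint's range is limited). The gripper opens to 85 mm and grips with 20 to 120 N. Pads are 22 mm wide; open, the fingers measure 114 mm over their backs; the gripper's body (76 mm by 85 mm) begins 54 mm behind the grasp point. The pads swing forward as they close: fully open they stand 13 mm farther back than shut.
Start: joints at [-1.419, 0.286, 1.577, -0, 1.279, -0.15], TCP at [0.201, -0.644, 0.231] pointing down, gripper open.
Joint ranges: [-2.77, 2.77], [-0.9, 2.22], [0.21, 2.48], [-1.53, 4.67], [0.24, 2.81], [-2.84, 2.84]. Speed limits (rad/s): [2.79, 2.79, 3.14, 3.14, 3.14, 3.14].

### API

Orientations are given as a unit quaternion [x, y, z, w].
In Python, from plant import ctrl, cams, workorder, spotter gives the robot as it stands. The module is installed in compiled form; this text tells all that it offers.
- The arm moves only by the tool send_rows, never from a script. Its argument "motion" is one flat list of numbers, 5 for each row, row after row: the shift along the tool's x, y, z in cm, then the turn about the tool's z in rad, then the finger opening in cm, from 0 to 8.54. In form: [tx, ty, tz, spin, gripper, tx, ty, tz, spin, gripper, ...]. A call has 1 to 12 rows; each row shifts and turns the pose as measured when the row begins, along the tool's axes as they then stand; what a row does not reach is not made up. A row lasts 1/10 s, in which the tool goes at most 50 mm and 8.59 degrees, less where a joint would pass 70% of its speed; a pose out of reach is approached as far as the arm can. A call is refused whole if a number of a shift passes 5 or a number of a turn 0.15, either way. A call with a gripper value outside its range is refused whole. The fingers move at their own pace and stop on an object; "grip_force" is the grip in N (left out, the last holds). Time passes only in rows, so rows that do not move let the fingers close. It gives the time, the measured TCP pose, the force and the opening at its end, in the units of the state.
- ctrl.get_state(): the state, without advancing time (a new reading comes with each control period).
- cams.read_camera(name): name is "side" or "top"; returns (picture, depth): 480x640x3 uint8, red, green, blue; 480x640 float32, m along the optical axis (not along the pixel's ray), 0 where there is no reading.
- cams.camera_params(name): a dict with "fx", "fy", "cx", "cy" (pixels), "xyz" and "attitude" of the camera in the world. Camera axes: x right, y down, z forward; pixel columns grow to the right and rows downward; lengths in m; the calibration is good to about 2 mm. A picture is of the moment at which its call begins. camera_params takes no time and is no camera call.
- workorder.sign_off(): hands the job in, once; it reports no verdict.
Trained networks look in the newest picture that a camera, given by its name, has taken for a name from the list of things; names that differ only in an ending like _2 or _b are one class to them, and where a whole thing is asked for, a point or a joint stands for the part that bears it (a point fixed in the world has none). Each returns a list of dicts, best first, with "conf" (0 to 1); they miss things now and then, are a little off and sometimes report something else, mostly with a low value. They report only what shows in the picture. A call takes as long as a camera call. They do not tell look-alikes from the thing itself.
- spotter.trace(target, camera): "mask" (480x640 bool, what is visible of it) and "bbox" ([left, top, width, height] in pixels, round what is visible of it).
The state is a dict: "time": time; "qpos": joint angles; "dq": joint speeds; "joint_efforts": joint torques, N m; "eef_pos": TCP position; "tcp_rot": TCP orientation; "contact_force": force on the tool from outside, world axes, zero at the start; "wrist_torque": the same for the moment, N m; "opening": opening from 0.0 (shut) to 1.0 (fully open).
Only numpy, scipy, OpenCV 4.12 (cv2) and the standard library are available. Lean on these libraries where they do the work, as an engineer would, in place of code of your own. Each camera call takes 0.05 s, during which the arm holds its last target.

### The job

Take the upright handle of the herb carousel and turn the sprung turntable until you feel it come up against its stop with the pot that carries the wooden plant marker at the front, over the tongue of the base. The spring turns it back when let go, so finish still holding the handle, with the turntable kept still against that stop. Keep the pots standing and do not disturb the other things on the ledge.

Things in the scene. Friction and masses are not known exactly. Their poses are not given: they have to be found in the camera images.
- carousel_base: fixed round galvanized base of the carousel, 200 mm across; a flat steel tongue 26 mm wide lies on the ledge, pointing to the carousel's front and ending 195 mm from the axis. Origin on the ledge, on the turning axis (vertical); its -x axis points along the tongue to the front, within 0.6 rad of the world's -x (towards the robot).
- turntable (a joint): angle of the turntable in its base, rad, counterclockwise seen from above is positive. Hard stops at -1.4 and +1.4. A spring draws it towards 0 (0.30 N m per rad) against 0.12 N m of friction: it starts at 0, stays where left within 0.4 rad of 0, turns back from further out. Arriving at a stop takes about 0.54 N m (4.5 N at the handle), staying there 0.30 N m.
- hub (a point): centre of the top of the turntable, a galvanized disc 300 mm across, 35 mm above the ledge. On it three wire hoops hold pots, 95 mm from the axis: two at the sides, 1.4 rad either side of the handle's direction, one opposite the handle. Hoops 80 mm across, 15 mm high. The side hoop counterclockwise (from above) of the front comes to the front at joint -1.4, the other at +1.4.
- handle_grip (a point): the upright handle on the turntable near its rim, 128 mm from the axis: a steel rod 12 mm across that carries a round wooden grip 20 mm across, from 85 to 140 mm above the ledge. This point is on its centre line, 113 mm above the ledge. At joint 0 the handle is at the front, over the tongue; it turns with the table. The nearest pot's rim is 95 mm away from it.
- front_spot (a point): point fixed to the base, 95 mm in front of the axis, over the tongue, 35 mm above the ledge: where the foot of the marked pot stands when its hoop is at the front.
- pot_marked: terracotta pot with a flat light wooden plant marker (18 mm wide, pointed) standing up from its middle to about 125 mm above its foot. Pot 80 mm across the rim, 56 mm across the foot, 75 mm high, loose in one of the two side hoops of the turntable with about 3 mm of play. Origin at the centre of its underside, z up.
- pot_plain: the same kind of pot without marker, loose in the other side hoop. Origin at the centre of its underside, z up.
- pot_rear: the same kind of pot without marker, loose in the rear hoop. Origin at the centre of its underside, z up.
- seed_tin: bystander: round aluminium tin with hinged lid, 63 mm across, 35 mm high, standing loose in the middle of the turntable. Origin at the centre of its underside, z up.
- pot_spare: bystander: an empty pot of the same kind, standing on the ledge. Origin at the centre of its underside.
- saucer: bystander: white ceramic saucer, 128 mm across, 14 mm high, on the ledge to the left of the carousel. Origin at the centre of its underside.
- trowel: bystander: steel hand trowel, about 320 mm long and 26 mm high, lying on the ledge to the right of the carousel. Origin between handle and blade, on the ledge; blade to its +x.
- mister: bystander: green misting bottle with trigger, 74 mm across, 200 mm high, on the ledge at the left. Origin at the centre of its underside.
- handle: the handle as a whole (see the point handle_grip). Origin at its foot on the disc, on its centre line.
Things that resemble listed ones, but are neither listed nor needed, are in the scene too. What is shaped like the pot_rear but grey is not meant. What is shaped like the pot_plain but purple is not meant.

How it is judged:
At the end, for the whole second after the job is handed in: The marked pot stands within 15 mm of the front spot, the turntable is within 0.04 rad of the stop and turns slower than 0.05 rad/s, the fingers bear on the handle with more than 1 N, and the three pots of the carousel stand upright within 0.2 rad, all through the last second (horizontal distance between pot_marked and front_spot below 0.015 m and (value of joint turntable above 1.36 rad or value of joint turntable below -1.36 rad) and velocity of joint turntable between -0.05 and 0.05 rad/s and contact force between the fingers and handle above 1 N and angle between each of pot_marked, pot_plain, pot_rear's own z axis and vertical below 0.2 rad); the arm keeps its last pose, push and grip.
It fails at once if a pot or the tin on the carousel is tipped over (by more than 0.4 rad) (angle between any of pot_marked, pot_plain, pot_rear, seed_tin's own z axis and vertical above 0.4 rad).
It fails at once if the mister, trowel, saucer or spare pot is moved by more than 30 mm (distance of any of mister, trowel, saucer, pot_spare from where it was at the start of the episode above 0.03 m).
It also fails if it takes over 35 s, if anything falls off the work surface, if the arm or the gripper's body presses on something with over 40 N, if the wrist force passes 120 N, or if a joint passes its speed limit or range.

## Working session

There is one attempt and no reset: what is moved stays moved. The work goes in short steps, Python scripts to look and compute and a tool call to move; the robot and the scene stay as the last step left them, time stands still between calls to the robot, and variables do not carry over. Pictures are saved under pics/ and viewed, and the job is handed in when it is done.

Besides the shell and the picture viewer there is one more tool, called by a JSON object that holds its "api" and its "payload". send_rows: Moves the arm, as the interface text tells. Its arguments: {"type":"object","properties":{"motion":{"type":"array","items":{"type":"number"}},"grip_force":{"type":"number"}},"required":["motion"]}

```bash
mkdir -p pics
cat > h.py <<'E'
import numpy as np,cv2
from scipy.spatial.transform import Rotation as R
from plant import ctrl,cams,workorder,spotter
def pose(n):
    p=cams.camera_params(n);a=np.array(p["attitude"],float)
    M=R.from_quat(a).as_matrix() if a.size==4 else a.reshape(3,3)
    return p,M,np.array(p["xyz"])
def pts(n,d,mask=None):
    p,M,t=pose(n)
    v,u=np.nonzero((d>0)&(mask if mask is not None else True))
    z=d[v,u];c=np.stack([(u-p["cx"])/p["fx"]*z,(v-p["cy"])/p["fy"]*z,z],1)
    return c@M.T+t,u,v
def proj(n,X):
    p,M,t=pose(n);c=(np.atleast_2d(X)-t)@M
    return np.stack([c[:,0]/c[:,2]*p["fx"]+p["cx"],c[:,1]/c[:,2]*p["fy"]+p["cy"]],1)
E
python3 - <<'E'
from h import *
for n in("side","top"):
    im,d=cams.read_camera(n);cv2.imwrite(f"pics/{n}0.png",im[...,::-1]);np.save(n+"d.npy",d);np.save(n+"i.npy",im)
    print(cams.camera_params(n))
    for t in("handle","pot_marked","seed_tin","carousel_base","turntable"):
        for r in spotter.trace(t,n)[:4]:
            P,u,v=pts(n,d,r["mask"])
            print(n,t,round(r["conf"],2),r["bbox"],np.median(P,0).round(3) if len(P) else None)
s=ctrl.get_state();print(s,ctrl.tcp_to_grasp)
E
```

```text
{'fx': 583.9113603745169, 'fy': 583.9113603745169, 'cx': 315.4988051418552, 'cy': 228.11594923470238, 'xyz': array([0.21773664, 0.81418847, 0.95617809]), 'attitude': array([-0.1589551 ,  0.90793897, -0.38255104,  0.06352013])}
side handle 0.61 [339.8, 231.3, 8.9, 41.8] [0.436 0.026 0.103]
side pot_marked 0.79 [252.5, 232.9, 39.9, 47.9] [0.566 0.086 0.091]
side pot_marked 0.21 [222.9, 203.5, 137.1, 99.2] [0.522 0.026 0.034]
side carousel_base 0.51 [343.7, 278.9, 23.4, 17.1] [0.398 0.034 0.008]
side carousel_base 0.47 [361.4, 113.8, 28.8, 37.9] [ 0.502 -0.454  0.052]
side turntable 0.92 [228.3, 202.0, 130.6, 99.6] [0.524 0.026 0.034]
{'fx': 568.8170894986064, 'fy': 568.8170894986064, 'cx': 323.75675467817916, 'cy': 249.69102921302314, 'xyz': array([ 0.40218761, -0.01817796,  1.46917915]), 'attitude': array([-0.70229606,  0.71111256, -0.01859294,  0.02744965])}
top pot_marked 0.7 [271.8, 202.8, 30.7, 34.5] [0.57  0.085 0.079]
top seed_tin 0.62 [317.1, 213.5, 21.9, 25.2] [ 0.559 -0.012  0.069]
top carousel_base 0.75 [305.8, 281.9, 14.9, 20.5] [0.392 0.031 0.009]
top turntable 0.73 [268.5, 166.8, 116.5, 117.5] [0.538 0.001 0.034]
top turntable 0.4 [318.9, 168.3, 33.8, 30.8] [ 0.659 -0.034  0.074]
{'time': 0.6, 'qpos': array([-1.41901331e+00,  2.86228722e-01,  1.57669407e+00, -1.69653239e-05,
        1.27860737e+00, -1.50052837e-01]), 'dq': array([-1.41311766e-03, -8.73921330e-04,  2.59721789e-05, -1.45316421e-03,
       -1.14578295e-03, -6.73873732e-04]), 'joint_efforts': array([ 4.55652398e-04, -4.05658007e+01, -2.92741388e+01, -2.04846442e-04,
        6.35415981e-04, -1.32692952e-05]), 'eef_pos': array([ 0.20064793, -0.64447463,  0.23137565]), 'tcp_rot': array([ 8.05381348e-01, -5.92757019e-01,  1.63742819e-05,  2.78239989e-05]), 'contact_force': array([ 0.44276436, -0.72385239, -0.11536276]), 'wrist_torque': array([-0.06816121,  0.00584369,  0.002598  ]), 'opening': 1.0009701434342284} 0.0187
```

Run:
```python
import cv2
for n,(x,y,w,h) in dict(side=(200,160,200,150),top=(220,150,200,150)).items():
    im=cv2.imread(f"pics/{n}0.png");cv2.imwrite(f"pics/{n}0c.png",cv2.resize(im[y:y+h,x:x+w],None,fx=4,fy=4,interpolation=cv2.INTER_CUBIC))
```

```text
(no output)
```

View pics/side0.png

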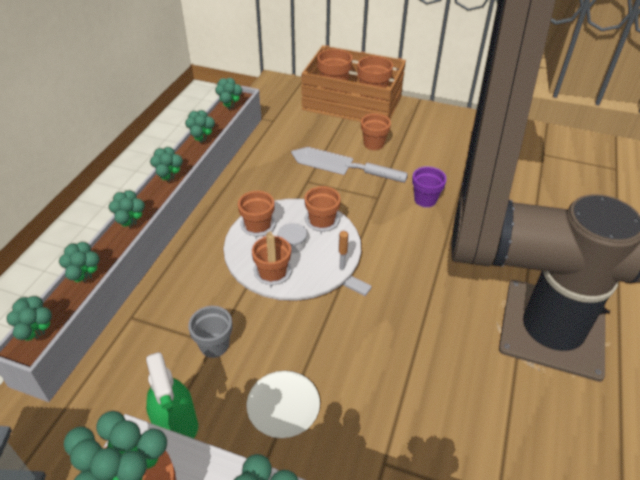

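View pics/top0.png

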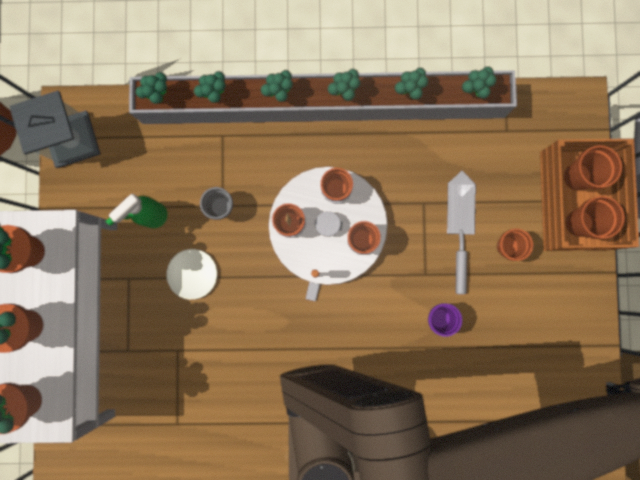

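```bash
ls pics
```

```text
side0.png
side0c.png
top0.png
top0c.png
```

View pics/side0c.png

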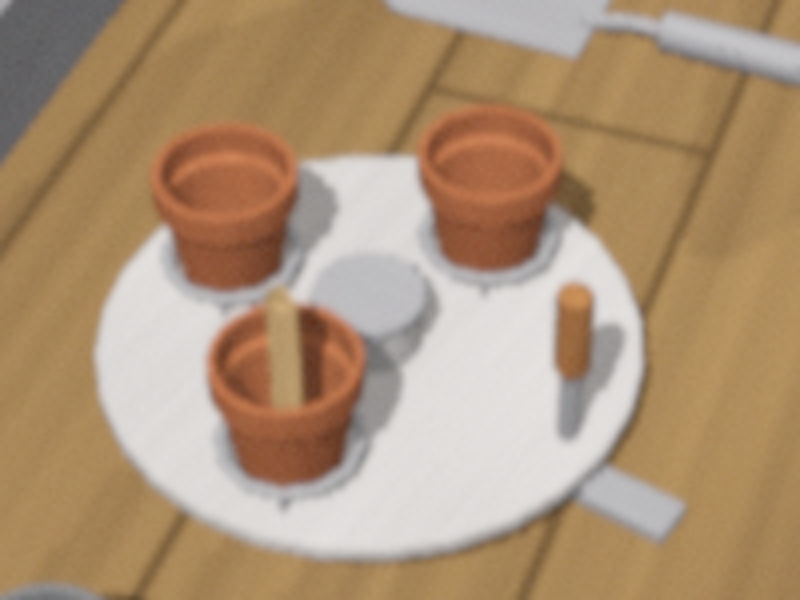

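View pics/top0c.png

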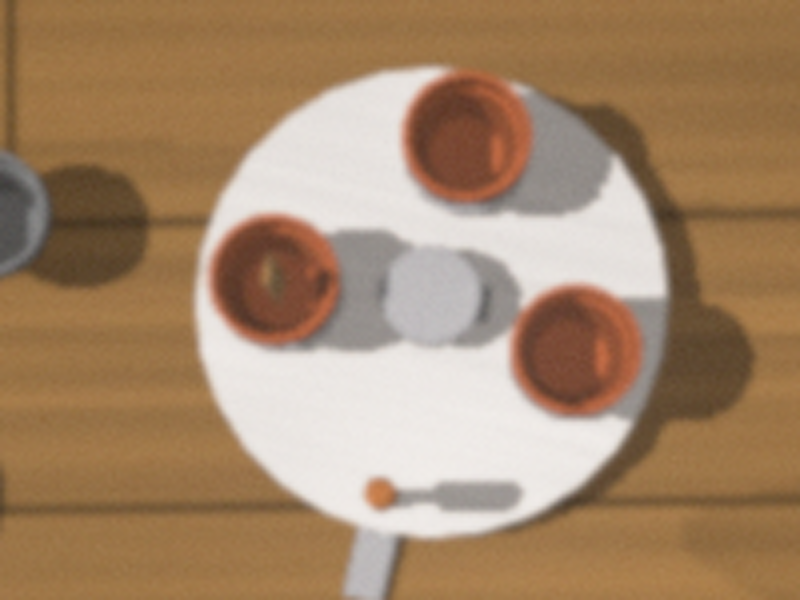

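Marked pot: side view (272,258), with the wooden marker standing in it (crop confirms). The other carousel pots at (257,212) and (322,207) have none. In the top view it is at (288,219), on the +y side, clockwise from the front, so it comes to the front at joint +1.4 and the handle has to travel towards -y. Next I'll measure the axis, tongue and handle.

Run:
```python
from h import *
d=np.load("topd.npy");P,u,v=pts("top",d)
near=(np.hypot(P[:,0]-.53,P[:,1]-.0)<.3)
m=near&(P[:,2]>.026)&(P[:,2]<.045)
im=np.zeros((480,640),np.uint8);im[v[m],u[m]]=255
c=max(cv2.findContours(im,cv2.RETR_EXTERNAL,cv2.CHAIN_APPROX_NONE)[0],key=cv2.contourArea)[:,0]
p,M,t=pose("top")
def ray(n,uv,z):
    p,M,t=pose(n);uv=np.atleast_2d(uv)
    r=np.stack([(uv[:,0]-p["cx"])/p["fx"],(uv[:,1]-p["cy"])/p["fy"],np.ones(len(uv))],1)@M.T
    return t+r*((z-t[2])/r[:,2])[:,None]
Q=ray("top",c,.035)[:,:2]
from scipy.optimize import least_squares
f=least_squares(lambda a:np.hypot(*(Q-a[:2]).T)-a[2],[.53,0,.15],loss="soft_l1",f_scale=.002);print("disc",f.x)
C=f.x[:2]
r=np.hypot(*(P[:,:2]-C).T)
for lab,mm in dict(handle=near&(P[:,2]>.12)&(r>.1)&(r<.16)&(P[:,0]<.47)).items(): print(lab,mm.sum(),P[mm].mean(0),P[mm].max(0), P[mm].min(0))
rt=near&(P[:,2]>.004)&(P[:,2]<.02)&(r>.155)&(r<.2)&(P[:,0]<C[0]-.1);T=P[rt]
print("tongue",rt.sum(),T.mean(0),np.arctan2(*(C-T.mean(0)[:2])[::-1]))
H=P[near&(P[:,2]>.12)&(r>.1)&(r<.16)&(P[:,0]<.47)].mean(0)[:2]
print("handle r,ang",np.hypot(*(H-C)),np.arctan2(*(C-H)[::-1]))
# side
ds=np.load("sided.npy");S,us,vs=pts("side",ds)
m=(np.hypot(*(S[:,:2]-H).T)<.03)&(S[:,2]>.08)
print("side",m.sum(),S[m].mean(0),S[m].min(0),S[m].max(0))
th=np.arctan2(*(C-T.mean(0)[:2])[::-1])
for r_,z in((.128,.14),(.195,.005)):
    X=[C[0]-r_*np.cos(th),C[1]-r_*np.sin(th),z];print(X,proj("top",X),proj("side",X))
s=ctrl.get_state();print(R.from_quat(s["tcp_rot"]).as_matrix().round(3))
```

```text
disc [ 0.55784865 -0.0099471   0.14704016]
handle 54 [0.43545272 0.02043773 0.13740777] [0.44414291 0.02862768 0.14251784] [0.42766284 0.0119997  0.12527238]
tongue 255 [0.40008196 0.01244528 0.00731193] -0.14099178736955437
handle r,ang 0.1261110667156456 -0.24333130207156117
side 232 [0.43613774 0.02613015 0.11737292] [0.42741293 0.01208507 0.08054821] [0.44700384 0.03282472 0.14204469]
[np.float64(0.431118780264781), np.float64(0.00804011411543139), 0.14] [[319.73861418 274.46754417]] [[348.51432681 229.50578549]]
[np.float64(0.3647836137522291), np.float64(0.01745529779669952), 0.005] [[317.41977761 301.52571016]] [[374.15645459 285.39994483]]
[[ 0.297 -0.955 -0.   ]
 [-0.955 -0.297 -0.   ]
 [ 0.     0.    -1.   ]]
```

{"api": "send_rows", "payload": {"motion": [-2.8,-3.5,0,0,8.5,-2.8,-3.5,0,0,8.5,-2.8,-3.5,0,0,8.5,-2.8,-3.5,0,0,8.5,-2.8,-3.5,0,0,8.5,-2.8,-3.5,0,0,8.5,-2.8,-3.5,0,0,8.5,-2.8,-3.5,0,0,8.5,0,0,0,0.14,8.5,0,0,0,0.14,8.5,0,0,0,0.14,8.5,0,0,0,0.14,8.5], "grip_force": 40}}

```text
time: 1.8
eef_pos: [0.4091, -0.336, 0.2324]
tcp_rot: [-0.602, 0.799, -0.003, 0.0]
contact_force: [0.5, -0.0, 0.4]
opening: 0.996
```

```bash
cat >> h.py <<'E'
def togo(x,y,z,yaw):
    s=ctrl.get_state();M=R.from_quat(s["tcp_rot"]).as_matrix()
    cur=np.arctan2(M[1,0],M[0,0])
    print("t",s["time"],"cm",(M.T@(np.array([x,y,z])-s["eef_pos"])*100).round(2),"spin",round(-((yaw-cur+np.pi)%(2*np.pi)-np.pi),3),"q",s["qpos"].round(2),"F",s["contact_force"].round(1))
E
python3 -c "
from h import *
togo(.4345,.0205,.22,-1.815)"
```

```text
t 1.8 cm [-34.97   7.4    1.08] spin -0.035 q [-0.88 -0.04  1.94  0.    1.24  0.97] F [ 0.5 -0.   0.4]
```

{"api": "send_rows", "payload": {"motion": [-3.9,0.8,0,0,8.5,-3.9,0.8,0,0,8.5,-3.9,0.8,0,0,8.5,-3.9,0.8,0,0,8.5,-3.9,0.8,0,0,8.5,-3.9,0.8,0,0,8.5,-3.9,0.8,0,0,8.5,-3.9,0.8,0,0,8.5,-3.5,0.8,0,-0.03,8.5,0,0,0,0,8.5]}}

```text
time: 2.8
eef_pos: [0.4382, 0.0287, 0.2333]
tcp_rot: [-0.611, 0.792, -0.007, 0.003]
contact_force: [-0.2, -0.9, 0.4]
opening: 0.999
```

```bash
python3 -c "
from h import *
togo(.4345,.0205,.22,-1.815)"
```

```text
t 2.8 cm [0.88 0.17 1.33] spin -0.012 q [-0.16 -0.27  2.13 -0.01  1.26  1.67] F [-0.2 -0.9  0.4]
```

{"api": "send_rows", "payload": {"motion": [0.9,0.2,2,-0.01,8.5,0,0,3,0,8.5,0,0,2.5,0,8.5,0,0,0,0,8.5]}}

```text
time: 3.2
eef_pos: [0.4365, 0.0193, 0.1591]
tcp_rot: [-0.617, 0.787, -0.011, 0.005]
contact_force: [-0.2, 0.1, -0.9]
opening: 0.998
```

```bash
python3 -c "
from h import *
togo(.4345,.0205,.094,-1.815)
for n,(x,y,w,h) in dict(side=(240,130,200,150),top=(220,170,200,150)).items():
    im,d=cams.read_camera(n);cv2.imwrite(f'pics/{n}1.png',cv2.resize(im[y:y+h,x:x+w,::-1],None,fx=4,fy=4))
"
```

```text
t 3.2 cm [-0.1   0.37  6.5 ] spin 0.002 q [-0.18 -0.2   2.22 -0.01  1.1   1.63] F [-0.2  0.1 -0.9]
```

View pics/side1.png

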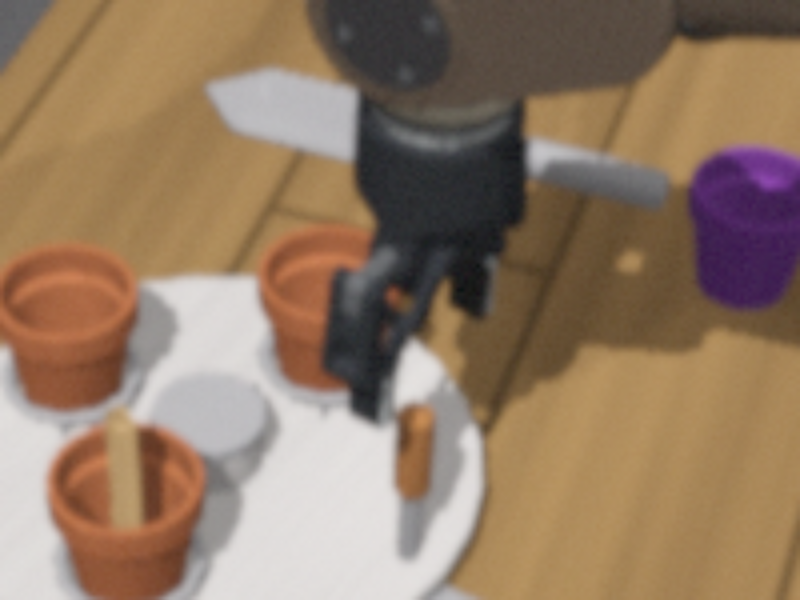

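```bash
python3 -c "
from h import *
s=ctrl.get_state();M=R.from_quat(s['tcp_rot']).as_matrix();e=s['eef_pos']
for X in (e,e+M[:,0]*.0425-M[:,2]*.013,e-M[:,0]*.0425-M[:,2]*.013,[.4345,.0205,.14]):
    print(X,(proj('side',X)-[240,130])*4,(proj('top',X)-[220,170])*4)
print(M.round(3))
"
```

```text
[0.43893083 0.01899095 0.16266058] [[414.25410722 375.90207471]] [[378.94214733 403.64213544]]
[ 0.4283936  -0.02211264  0.17587843] [[460.7743302  307.81841785]] [[450.83092597 420.65605626]]
[0.44877778 0.06040575 0.1754317 ] [[368.98302224 408.46420839]] [[305.36122457 386.61620961]]
[0.4345, 0.0205, 0.14] [[420.0215064 412.9359874]] [[377.55826584 412.34032953]]
[[-0.24  -0.97   0.027]
 [-0.971  0.24  -0.012]
 [ 0.005 -0.029 -1.   ]]
```

View pics/top1.png

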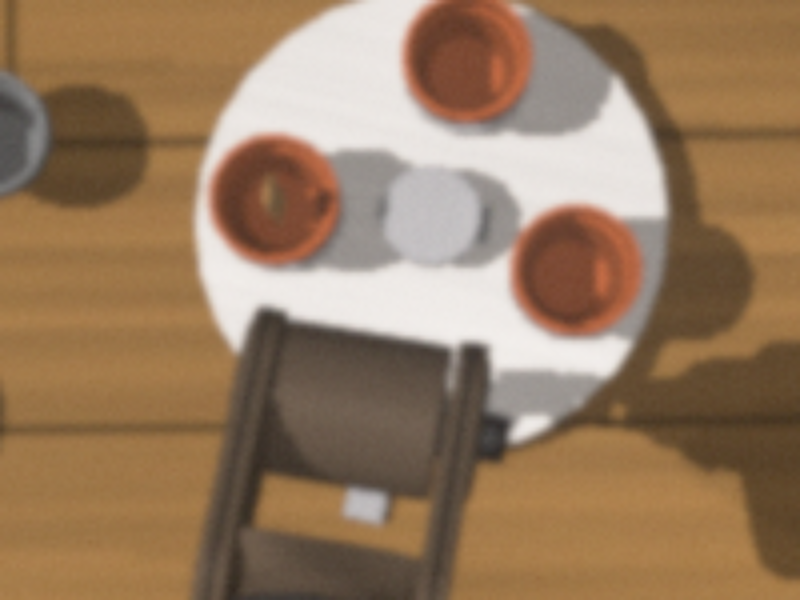

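{"api": "send_rows", "payload": {"motion": [0,0.3,2,0,8.5,0,0.2,2,0,8.5,0,0,1.5,0,8.5,0,0,1,0,8.5,0,0,0,0,8.5]}}

```text
time: 3.8
eef_pos: [0.4439, 0.0164, 0.1062]
tcp_rot: [-0.615, 0.788, -0.02, 0.013]
contact_force: [0.1, -0.1, 0.7]
opening: 0.998
```

```bash
python3 -c "
from h import *
togo(.4345,.0205,.094,-1.815)
"
```

```text
t 3.8 cm [-0.17  1.07  1.17] spin -0.0 q [-0.19 -0.11  2.25 -0.01  0.96  1.63] F [ 0.1 -0.1  0.7]
```

{"api": "send_rows", "payload": {"motion": [-0.1,0.6,0.5,0,8.5,-0.1,0.6,0.5,0,8.5,0,0,0,0,8.5]}}

```text
time: 4.1
eef_pos: [0.4346, 0.0208, 0.098]
tcp_rot: [-0.615, 0.788, -0.022, 0.015]
contact_force: [-0.6, 0.1, -0.2]
opening: 0.995
```

```bash
python3 -c "
from h import *
togo(.4345,.0205,.094,-1.815)
M=R.from_quat(ctrl.get_state()['tcp_rot']).as_matrix();print(M[:,2])
"
```

```text
t 4.1 cm [0.04 0.03 0.4 ] spin -0.001 q [-0.18 -0.13  2.28 -0.01  0.93  1.64] F [-0.6  0.1 -0.2]
[ 0.05074338 -0.01719537 -0.99856368]
```

{"api": "send_rows", "payload": {"motion": [0,0,0,0,4,0,0,0,0,2,0,0,0,0,1,0,0,0,0,1,0,0,0,0,1,0,0,0,0,1], "grip_force": 30}}

```text
time: 4.7
eef_pos: [0.4353, 0.021, 0.0993]
tcp_rot: [-0.615, 0.788, -0.023, 0.016]
contact_force: [-0.1, 0.1, 0.1]
opening: 0.224
```

```bash
python3 -c "
from h import *
togo(.4345,.0205,.094,-1.815)
im,d=cams.read_camera('side');x,y,w,h=240,130,200,150;cv2.imwrite(f'pics/side2.png',cv2.resize(im[y:y+h,x:x+w,::-1],None,fx=4,fy=4))
print(ctrl.get_state()['opening'])
"
```

```text
t 4.7 cm [0.07 0.1  0.53] spin -0.0 q [-0.18 -0.13  2.28 -0.01  0.93  1.64] F [-0.1  0.1  0.1]
0.2263767922790302
```

View pics/side2.png

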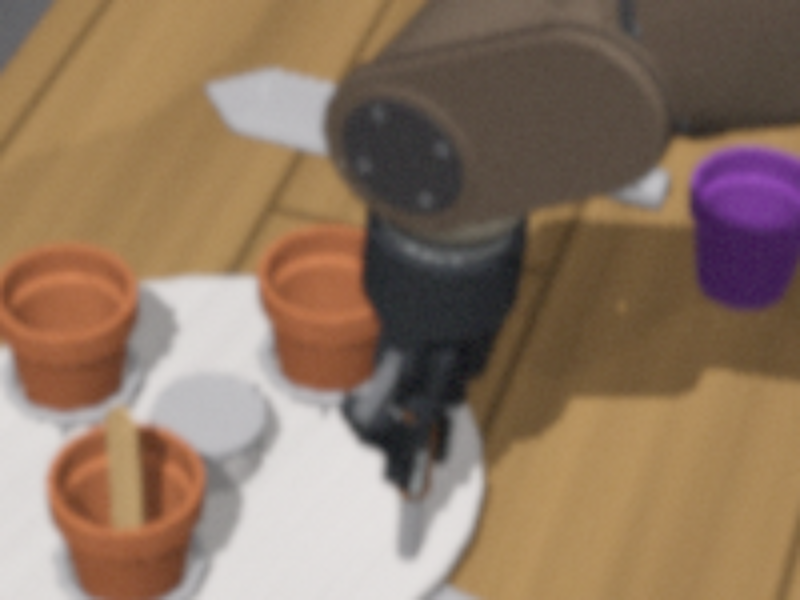

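{"api": "send_rows", "payload": {"motion": [0.4,0,0,-0.03,1,0.8,0,0,-0.06,1,0.8,0,0,-0.06,1,0.8,0,0,-0.06,1,0.8,0,0,-0.06,1,0,0,0,0,1]}}

```text
time: 5.35
eef_pos: [0.4316, -0.0135, 0.0993]
tcp_rot: [0.716, -0.697, 0.024, -0.017]
contact_force: [0.1, -0.4, 0.8]
opening: 0.223
```

```bash
cat >> h.py <<'E'
def st(nxt=None,C=np.array([.558,-.010]),psi=-.243,r=.127):
    s=ctrl.get_state();M=R.from_quat(s["tcp_rot"]).as_matrix()
    g=s["eef_pos"]-M[:,2]*.0187
    v=C-g[:2];j=np.arctan2(v[1],v[0])-psi;yaw=np.arctan2(M[1,0],M[0,0]);jy=yaw+1.815
    F=s["contact_force"];ph=psi+j;tan=np.array([np.sin(ph),-np.cos(ph)]);rad=np.array([-np.cos(ph),-np.sin(ph)])
    print("t",s["time"],"j",j.round(3),"jyaw",jy.round(3),"r",np.hypot(*v).round(4),"z",g[2].round(4),"Ftan",(F[:2]@tan).round(1),"Frad",(F[:2]@rad).round(1),"F",F.round(1),"T",s["wrist_torque"].round(2),"op",round(s["opening"],3),"toolz",M[:,2].round(3))
    if nxt is not None:
        a=psi+nxt;X=np.array([C[0]-r*np.cos(a),C[1]-r*np.sin(a),.115])+M[:,2]*.0187
        togo(*X,-1.815+nxt)
E
python3 -c "
from h import *
st(.5)"
```

```text
t 5.35 j 0.269 jyaw 0.271 r 0.1275 z 0.118 Ftan 0.4 Frad -0.1 F [ 0.1 -0.4  0.8] T [ 0.41  0.05 -0.01] op 0.223 toolz [ 0.057 -0.009 -0.998]
t 5.35 cm [ 2.91 -0.37  0.35] spin -0.229 q [-0.27 -0.14  2.29  0.01  0.93  1.27] F [ 0.1 -0.4  0.8]
```

{"api": "send_rows", "payload": {"motion": [0.8,0,0,-0.06,1,0.8,-0.03,0,-0.06,1,0.8,-0.03,0,-0.06,1,0.8,-0.03,0,-0.06,1,0.8,-0.03,0,-0.06,1,0.8,-0.03,0,-0.06,1,0.8,-0.03,0,-0.06,1,0.8,-0.03,0,-0.06,1,0,0,0,0,1]}}

```text
time: 6.25
eef_pos: [0.4461, -0.0704, 0.0994]
tcp_rot: [0.858, -0.514, 0.018, -0.017]
contact_force: [0.8, -1.9, 1.7]
opening: 0.226
```

```bash
python3 -c "
from h import *
st(1.2)"
```

```text
t 6.25 j 0.736 jyaw 0.735 r 0.1281 z 0.118 Ftan 2.0 Frad 0.2 F [ 0.8 -1.9  1.7] T [ 0.54  0.06 -0.34] op 0.226 toolz [ 0.048  0.011 -0.999]
t 6.25 cm [ 5.67 -1.44  0.45] spin -0.465 q [-0.4  -0.08  2.24  0.04  0.95  0.66] F [ 0.8 -1.9  1.7]
```

{"api": "send_rows", "payload": {"motion": [0.8,-0.03,0,-0.06,1,0.8,-0.03,0,-0.06,1,0.8,-0.03,0,-0.06,1,0.8,-0.03,0,-0.06,1,0.8,-0.03,0,-0.06,1,0.8,-0.03,0,-0.06,1,0.8,-0.03,0,-0.06,1,0.6,-0.03,0,-0.05,1,0,0,0,0,1]}}

```text
time: 7.15
eef_pos: [0.4803, -0.1124, 0.0993]
tcp_rot: [0.953, -0.303, 0.008, -0.013]
contact_force: [-2.2, -0.2, 2.9]
opening: 0.223
```

```bash
python3 -c "
from h import *
st(1.4)"
```

```text
t 7.15 j 1.164 jyaw 1.199 r 0.1291 z 0.118 Ftan -1.6 Frad 1.5 F [-2.2 -0.2  2.9] T [ 0.25  0.26 -0.09] op 0.223 toolz [ 0.023  0.021 -1.   ]
t 7.15 cm [ 2.99 -0.45  0.33] spin -0.201 q [-0.45  0.03  2.13  0.03  0.97  0.15] F [-2.2 -0.2  2.9]
```

{"api": "send_rows", "payload": {"motion": [0.6,-0.06,0,-0.04,1,0.5,-0.05,0,-0.03,1,0.5,-0.05,0,-0.03,1,0.4,-0.03,0,-0.03,1,0.4,-0.03,0,-0.02,1,0,0,0,0,1]}}

```text
time: 7.75
eef_pos: [0.4954, -0.123, 0.0993]
tcp_rot: [0.973, -0.231, 0.001, -0.008]
contact_force: [-3.6, -1.1, 1.2]
opening: 0.221
```

```bash
python3 -c "
from h import *
st(1.4)"
```

```text
t 7.75 j 1.308 jyaw 1.349 r 0.1294 z 0.118 Ftan -2.6 Frad 2.7 F [-3.6 -1.1  1.2] T [ 0.08  0.02 -0.09] op 0.221 toolz [ 0.005  0.014 -1.   ]
t 7.75 cm [ 1.18 -0.25  0.3 ] spin -0.051 q [-0.45  0.08  2.08  0.02  0.99  0.01] F [-3.6 -1.1  1.2]
```

{"api": "send_rows", "payload": {"motion": [0.4,-0.06,0,-0.02,1,0.3,-0.05,0,-0.02,1,0.3,-0.05,0,-0.01,1]}}

```text
time: 8.05
eef_pos: [0.5016, -0.1265, 0.0992]
tcp_rot: [0.979, -0.206, -0.003, -0.004]
contact_force: [-7.1, -3.1, 0.6]
opening: 0.223
```

```bash
python3 -c "
from h import *
st(1.4)"
```

```text
t 8.05 j 1.364 jyaw 1.401 r 0.1295 z 0.1179 Ftan -5.0 Frad 5.9 F [-7.1 -3.1  0.6] T [-0.41  0.73  0.12] op 0.223 toolz [-0.003  0.009 -1.   ]
t 8.05 cm [ 0.47 -0.24  0.29] spin 0.001 q [-0.45  0.1   2.06  0.01  0.99 -0.04] F [-7.1 -3.1  0.6]
```

{"api": "send_rows", "payload": {"motion": [0.3,0.05,0,0,1,0.3,0.05,0,0,1,0,0,0,0,1]}}

```text
time: 8.35
eef_pos: [0.5041, -0.128, 0.0992]
tcp_rot: [0.979, -0.205, -0.006, -0.003]
contact_force: [-5.1, -1.5, 2.1]
opening: 0.225
```

```bash
python3 -c "
from h import *
st(1.4)"
```

```text
t 8.35 j 1.387 jyaw 1.402 r 0.1298 z 0.1179 Ftan -4.1 Frad 3.5 F [-5.1 -1.5  2.1] T [-0.26  0.11  0.23] op 0.225 toolz [-0.01   0.009 -1.   ]
t 8.35 cm [ 0.17 -0.28  0.29] spin 0.002 q [-0.45  0.11  2.05  0.    1.   -0.04] F [-5.1 -1.5  2.1]
```

{"api": "send_rows", "payload": {"motion": [0.4,0.05,0,0,1,0.4,0.05,0,0,1,0.4,0.05,0,0,1]}}

```text
time: 8.65
eef_pos: [0.5078, -0.1302, 0.099]
tcp_rot: [0.979, -0.203, -0.015, -0.004]
contact_force: [-20.8, 5.6, 16.4]
opening: 0.229
```

```bash
python3 -c "
from h import *
st(1.4)"
```

```text
t 8.65 j 1.423 jyaw 1.405 r 0.1303 z 0.1177 Ftan -21.3 Frad 2.7 F [-20.8   5.6  16.4] T [0.74 1.85 0.33] op 0.229 toolz [-0.029  0.014 -0.999]
t 8.65 cm [-0.29 -0.33  0.28] spin 0.005 q [-0.44  0.13  2.03  0.    1.02 -0.04] F [-20.8   5.6  16.4]
```

{"api": "send_rows", "payload": {"motion": [0,0,0,0,1,0.15,0,0,0,1,0.15,0,0,0,1]}}

```text
time: 8.95
eef_pos: [0.5077, -0.1302, 0.0991]
tcp_rot: [0.979, -0.202, -0.017, -0.001]
contact_force: [-12.3, 1.3, 6.4]
opening: 0.222
```

Run:
```python
from h import *
st(1.4)
for k in range(3):
    im,d=cams.read_camera('top');ds=cams.read_camera('side');st()
cv2.imwrite('pics/top3.png',cv2.resize(im[150:300,220:420,::-1],None,fx=4,fy=4))
cv2.imwrite('pics/side3.png',cv2.resize(ds[0][140:320,200:440,::-1],None,fx=3.3,fy=3.3))
X=[.558-.095*np.cos(.243),-.01+.095*np.sin(.243)]
for n,dd in(('top',d),('side',ds[1])):
    for r in spotter.trace('pot_marked',n)[:2]:
        P,u,v=pts(n,dd,r['mask']);Q=P[(P[:,2]>.1)&(P[:,2]<.118)]
        print(n,r['conf'],r['bbox'],'rim',len(Q),(Q.min(0)+Q.max(0))/2,np.ptp(Q,axis=0))
print('spot',X)
```

```text
t 8.95 j 1.422 jyaw 1.409 r 0.1303 z 0.1178 Ftan -11.9 Frad 3.5 F [-12.3   1.3   6.4] T [-0.1   0.23  0.36] op 0.222 toolz [-0.034  0.01  -0.999]
t 8.95 cm [-0.28 -0.33  0.29] spin 0.009 q [-0.44  0.13  2.03 -0.01  1.02 -0.03] F [-12.3   1.3   6.4]
t 9.05 j 1.422 jyaw 1.409 r 0.1303 z 0.1178 Ftan -9.5 Frad 4.0 F [-10.3  -0.1   5.2] T [-0.1   0.12  0.3 ] op 0.225 toolz [-0.034  0.01  -0.999]
t 9.15 j 1.422 jyaw 1.409 r 0.1303 z 0.1179 Ftan -9.0 Frad 3.2 F [-9.5  0.4  5.7] T [-0.15  0.2   0.33] op 0.226 toolz [-0.033  0.01  -0.999]
t 9.25 j 1.422 jyaw 1.409 r 0.1303 z 0.1178 Ftan -9.4 Frad 3.3 F [-9.9  0.5  4.7] T [-0.12  0.15  0.3 ] op 0.225 toolz [-0.033  0.01  -0.999]
top 0.72 [300.5, 243.0, 33.6, 34.0] rim 199 [0.46672351 0.01246081 0.10895095] [0.07718125 0.07696428 0.01762403]
side 0.63 [312.1, 220.3, 37.9, 48.0] rim 410 [0.46942687 0.0126393  0.10822668] [0.07942617 0.08305588 0.01635582]
spot [np.float64(0.46579105278264393), np.float64(0.012858478800367232)]
```

View pics/top3.png

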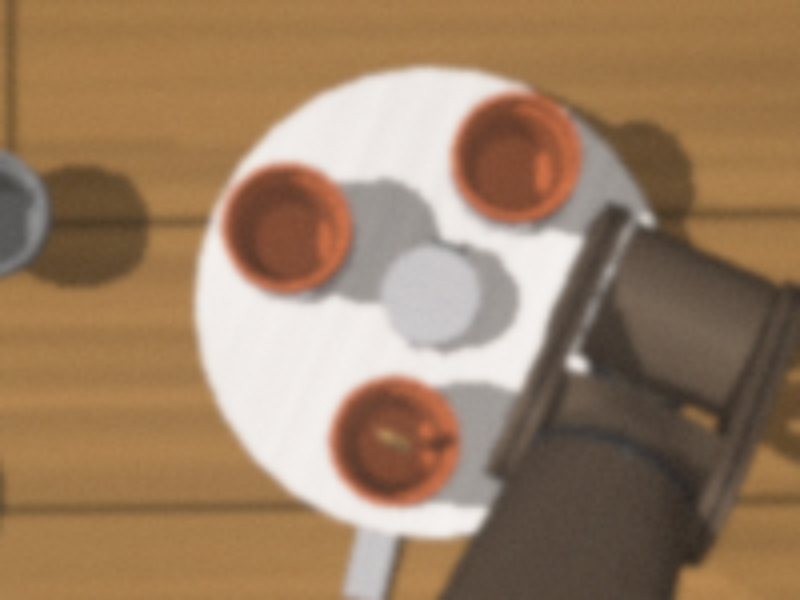

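View pics/side3.png

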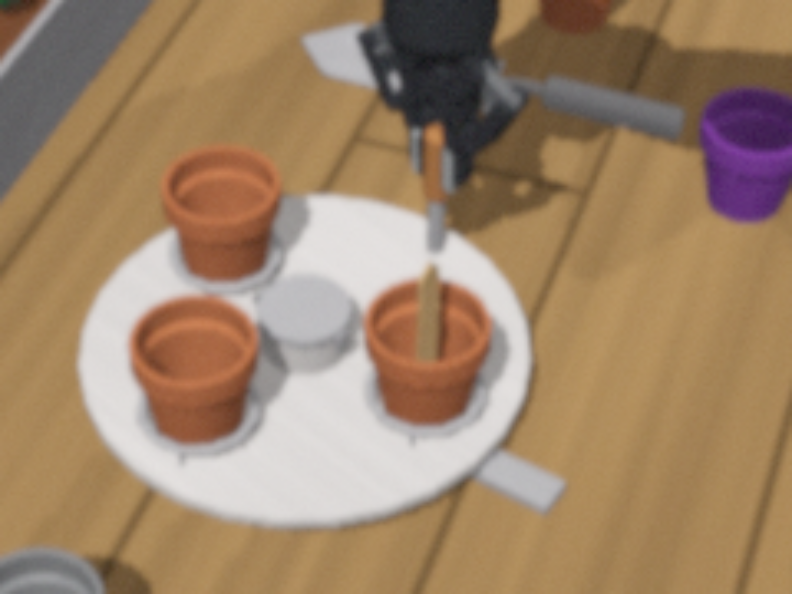

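The top view shows the marked pot at the front, over the tongue (crop (395,440)), about 1–4 mm from the spot. All pots stand upright in both views, the fingers still hold the grip, and about 9 N keeps the table still against the stop.

```bash
python3 -c "
from h import *
st();print(workorder.sign_off());st()"
```

```text
t 9.35 j 1.422 jyaw 1.409 r 0.1303 z 0.1178 Ftan -8.5 Frad 4.3 F [-9.5 -0.7  5.6] T [-0.14  0.15  0.32] op 0.224 toolz [-0.033  0.01  -0.999]
the job is handed in; nothing more can be done
None
the job is handed in; nothing more can be done
```

I gripped the wooden handle and turned the turntable counterclockwise to its +1.4 stop. At the stop the resistance rose from about 5 N to 21 N, and I then eased off to a steady push of about 9 N. I handed the job in at 9.35 s, still holding the handle.

- **Marked pot:** its rim centre measured about 1 mm (top camera) and 4 mm (side camera) from the front spot; the limit is 15 mm.
- **Turntable:** four readings over the last 0.4 s all gave 1.422 rad from the tool position. That is about 0.02 past the nominal stop, which I put down to a calibration offset of about 2 mm and compliance. The tool's own turn gave 1.409 rad. I had no direct reading of the joint.
- **Pots and bystanders:** the three pots and the tin stood upright in both final pictures. I saw no bystander out of place there, but I did not measure them, and the final pictures did not show all of them.
- **Grip:** the opening held at about 19 mm, matching the 20 mm grip. I did not measure finger contact force on its own.
- **Disagreement:** the force along the handle's path read with the wrong sign once mid-turn, at about 0.74 rad. A sideways force of 3–4 N also stayed on the handle at the end.

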